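# Seat the button plugs in the stool seat, in order

### The arm

A 6-joint arm with a two-finger parallel gripper is mounted at the origin on a cart in front of the work surface, level with it; the furniture and walls round the work are solid. World frame = base frame: x ahead of the robot, y to its left, z up, the work surface at z = 0. Lengths are in m, angles in degrees, forces in N, time in s.
With the tool pointing down it reaches from about 0.35 to 0.725 m from the base axis. Payload 4.3 kg.
Tool frame: the origin (TCP) lies on the centre line of the jaws, within the pads' length; the fingertips stand 8 mm ahead of it and the grasp point (between the pads) lies 11 mm behind it; z points along the fingers, y is the line along which they close (so a half turn about z gives the same grasp; the last joint's range is limited). The gripper opens to 85 mm and grips with 20 to 120 N. Pads are 22 mm wide; open, the fingers measure 114 mm over their backs; the gripper's body (76 mm by 85 mm) begins 54 mm behind the grasp point. The pads swing forward as they close: fully open they stand 13 mm farther back than shut.
Start: joints at [58.768, 21.618, 4.641, 73.018, 0, 83.68], TCP at [0.242, 0.522, 0.239] pointing down, gripper open.
Joint ranges: [-156.06, 156.06], [-48.1, 94.91], [-58.44, 69.94], [-101.28, 121.22], [-78.64, 73.56], [-180, 180]. Speed limits (degrees/s): [147.25, 147.25, 180, 180, 180, 180].

### API

Orientations are given as a 3x3 rotation matrix whose columns are the frame's x, y, z axes.
In Python, from workcell import sense, snapshot, close_job gives the robot as it stands.
- The arm moves only by the tool jog_arm, never from a script. Its argument "deltas" is a list that holds one entry, the list of rows, each a list of 7 numbers: the shift along the tool's x, y, z in m, then the turn, a rotation vector about the tool's x, y, z in rad, then the opening, from -1 (shut) to 1 (fully open), so that 0 is half open. In form: [[[x, y, z, wx, wy, wz, claw], ...]]. A call has exactly 5 rows; each row is the pose to reach, as a shift and turn from the pose commanded when the call began, along the tool's axes at that moment; what a row does not reach only later rows make up. A row lasts 1/8 s, in which the tool goes at most 62.5 mm and 10.7 degrees, less where a joint would pass 70% of its speed; a pose out of reach is approached as far as the arm can. A call with a gripper value outside its range is refused whole. The fingers move at their own pace and stop on an object; the grip force is fixed at half the most. Time passes only in rows, so rows that repeat a pose let the fingers close, or fill a call up. It gives the time, the measured TCP pose, the force, the opening and the grip force at its end, in the units of the state.
- sense(): the state, without advancing time (a new reading comes with each control period).
- snapshot(name): name is "scene" or "top"; returns a dict with "frame" (400x640x3 uint8, blue, green, red), "intrinsics" (3x3 intrinsics, pixels), "k1" (the pictures are not rectified: a ray, as slopes to the right and down, at radius r is drawn at 1 + k1 r^2 times it, then the intrinsics apply), "world_from_camera" (4x4, takes a point from camera to world coordinates). Camera axes: x right, y down, z forward; pixel columns grow to the right and rows downward; lengths in m; the calibration is good to about 2 mm. A picture is of the moment at which its call begins. There is no depth.
- close_job(): hands the job in; it is judged then, once.
The state is a dict: "t": time; "qpos": joint angles; "joint_vel": joint speeds; "joint_torque": joint torques, N m; "tool_pos": TCP position; "eef_rot": TCP orientation; "wrist_force": force on the tool from outside, world axes, zero at the start; "wrist_torque": the same for the moment, N m; "grip_width": finger opening in m; "gripper_force": force on a finger pad.
Only numpy, scipy, OpenCV 4.12 (cv2) and the standard library are available. Lean on these libraries where they do the work, as an engineer would, in place of code of your own. Each camera call takes 0.05 s, during which the arm holds its last target. There are 200 camera calls.

### The job

Seat the three proud wooden button plugs in the stool-seat panel by pressing each gently down with the fingertips until the rubber ring under its head rests on the panel: first the large round one, then the square one, then the small round one. Start each plug only when the one before is home, do not pick anything up, and leave the things round the panel where they are.

Things in the scene. Friction and masses are not known exactly. Their poses are not given: they have to be found in the camera images.
- seat_panel: Stool-seat panel of brown wood lying flat, fixed to the bench, 130 x 354 x 28 mm (x, y, z); origin at the centre of its underside, y along its length. Three holes at about 100 mm spacing along y, slightly staggered in x, hold the plugs; which plug is in which hole varies.
- plug_large_top (a point): Large round button plug: pale wood, round head 46 mm across and 10 mm thick on a thinner shank. Under the head is a 9 mm thick black soft-rubber ring, on which the head gives up to 7 mm, at about 4 N per mm, and springs back. The plug slides straight down into its hole with about 5 N of friction and stays where it is left; it cannot be pulled out. The point is the centre of the flat top of its head and moves with it; z up.
- plug_square_top (a point): Square button plug: pale wood, square head 34 x 34 mm and 10 mm thick on a thinner shank. Under the head is a 9 mm thick black soft-rubber ring, on which the head gives up to 7 mm, at about 4 N per mm, and springs back. The plug slides straight down into its hole with about 5 N of friction and stays where it is left; it cannot be pulled out. The point is the centre of the flat top of its head and moves with it; z up.
- plug_small_top (a point): Small round button plug: pale wood, round head 26 mm across and 10 mm thick on a thinner shank. Under the head is a 9 mm thick black soft-rubber ring, on which the head gives up to 7 mm, at about 4 N per mm, and springs back. The plug slides straight down into its hole with about 5 N of friction and stays where it is left; it cannot be pulled out. The point is the centre of the flat top of its head and moves with it; z up.
- plug_large (a joint): Large round plug: how far it has been pressed down, in m: 0 to 0.003 at the start, 0.013 = home, the rubber ring under its head resting on the panel (the top of the head, not pressed, is then 47 mm above the bench; at 0 it is 60 mm).
- plug_square (a joint): Square plug: how far it has been pressed down, in m: 0 to 0.003 at the start, 0.013 = home, the rubber ring under its head resting on the panel (the top of the head, not pressed, is then 47 mm above the bench; at 0 it is 60 mm).
- plug_small (a joint): Small round plug: how far it has been pressed down, in m: 0 to 0.003 at the start, 0.013 = home, the rubber ring under its head resting on the panel (the top of the head, not pressed, is then 47 mm above the bench; at 0 it is 60 mm).
- turned_knob: Loose turned wooden drawer knob, 44 mm across, 48 mm high, standing behind the panel (not part of the job); origin at the centre of its underside.
- offcut: Loose brown wood offcut, 42 x 74 x 28 mm, behind the panel (not part of the job); origin at the centre of its underside.
- cork_block: Loose cork sanding block, 61 x 110 x 36 mm, in front of the panel (not part of the job); origin at the centre of its underside.

How it is judged (in metres and radians):
On the way, in this order (a step that is already met when the one before it is completed fails the run):
1. the large round plug is home, the other two still proud (value of joint plug_large above 0.0105 m and value of joint each of plug_square, plug_small below 0.007 m), for 0.1 s.
2. the square plug is home too, the small round one still proud (value of joint each of plug_large, plug_square above 0.0105 m and value of joint plug_small below 0.007 m), for 0.1 s.
3. the small round plug is home too (value of joint each of plug_large, plug_square, plug_small above 0.0105 m), for 0.1 s.
At the end, for the whole second after the job is handed in: All three plugs are pressed home (at least 10.5 of 13 mm) and the knob, offcut and cork block are within 20 mm of where they stood (all of step 3 and distance of each of turned_knob, offcut, cork_block from where it was at the start of the episode below 0.02 m); the robot touches nothing.
It fails at once if the square plug is pressed past 7 mm before the large round one is home (value of joint plug_square above 0.007 m and not (value of joint plug_large above 0.0105 m)).
It fails at once if the small round plug is pressed past 7 mm before the square one is home (value of joint plug_small above 0.007 m and not (value of joint plug_square above 0.0105 m)).
It fails at once if a plug is struck or pressed with more than 40 N (contact force between any of plug_large, plug_square, plug_small and anything else above 40 N).
It fails at once if the knob, offcut or cork block is lifted or pushed away (20 mm) (distance of any of turned_knob, offcut, cork_block from where it was at the start of the episode above 0.02 m).
It also fails if it takes over 51 s, if anything falls off the work surface, if the arm or the gripper's body presses on something with over 40 N, if the wrist force passes 120 N, or if a joint passes its speed limit or range.

## Working session

There is one attempt and no reset: what is moved stays moved. The work goes in short steps, Python scripts to look and compute and a tool call to move; the robot and the scene stay as the last step left them, time stands still between calls to the robot, and variables do not carry over. Pictures are saved under pics/ and viewed, at most 10 in all, crops included, and the job is handed in when it is done.

Besides the shell and the picture viewer there is one more tool, called after "Emit:" as a command line: name --argument value ..., lists and objects as JSON in quotes. jog_arm: Moves the arm, as the interface text tells. Its arguments: {"type":"object","properties":{"deltas":{"type":"array","items":{"type":"array","items":{"type":"array","items":{"type":"number"}}}}},"required":["deltas"]}

```bash
mkdir -p pics
python3 - <<'E'
from workcell import sense,snapshot
import cv2,numpy as np,pickle
d={n:snapshot(n) for n in("top","scene")}
pickle.dump(d,open('s0.pkl','wb'))
for n in d: cv2.imwrite(f'pics/{n}0.png',d[n]['frame']);print(n,d[n]['intrinsics'].tolist(),d[n]['k1'],np.round(d[n]['world_from_camera'],3).tolist())
s=sense();print(s['t'],s['tool_pos'],np.round(s['eef_rot'],3).tolist(),s['grip_width'],s['wrist_force'])
E
```

```text
top [[467.77407520835, 0.0, 319.64217882105254], [0.0, 467.77407520835, 200.81552158735215], [0.0, 0.0, 1.0]] -0.06197135556864904 [[-0.015, -0.993, 0.117, 0.497], [-1.0, 0.012, -0.024, 0.019], [0.022, -0.118, -0.993, 0.916], [0.0, 0.0, 0.0, 1.0]]
scene [[485.1711290785058, 0.0, 315.4451460335167], [0.0, 485.1711290785058, 199.0316947586844], [0.0, 0.0, 1.0]] 0.027526336975942714 [[-0.602, -0.354, 0.715, -0.052], [-0.798, 0.267, -0.54, 0.46], [0.001, -0.896, -0.444, 0.457], [0.0, 0.0, 0.0, 1.0]]
0.1 [0.24190771 0.52101079 0.23844837] [[-0.907, 0.421, -0.001], [0.421, 0.907, -0.002], [0.0, -0.002, -1.0]] 0.08550810907436314 [-0.85061641 -0.22165388  0.30951732]
```

View pics/top0.png

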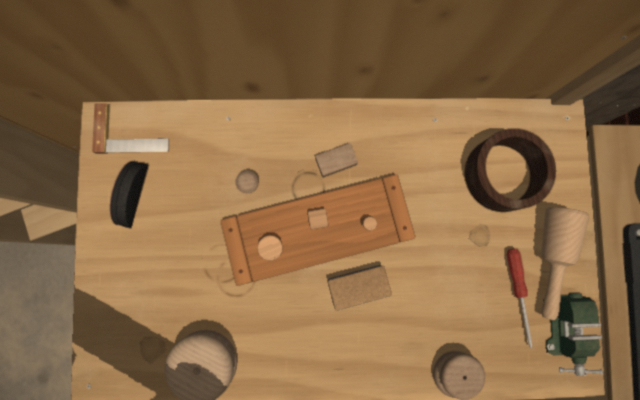

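View pics/scene0.png

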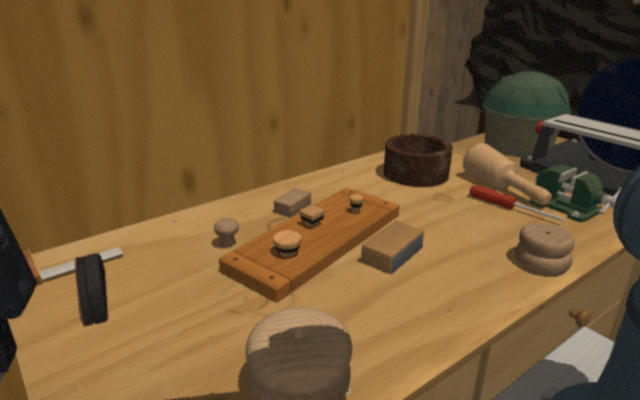

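The top view shows the large plug at about (270,247), the square at (317,218) and the small one at (370,223). The scene view has them at (287,239), (312,214) and (356,201). Next I'll refine these with masks and rays.

```bash
cat > h.py <<'E'
import cv2,numpy as np
def ray(s,p):
    K=s['intrinsics'];d=(np.array(p,float)-K[:2,2])/K[0,0];u=d.copy()
    for _ in range(20): u=d/(1+s['k1']*(u@u))
    T=s['world_from_camera'];v=T[:3,:3]@np.r_[u,1];return T[:3,3],v/np.linalg.norm(v)
def onz(s,p,z):
    o,v=ray(s,p);return o+v*(z-o[2])/v[2]
def cross(r1,r2):
    A=np.c_[r1[1],-r2[1]];t=np.linalg.lstsq(A,r2[0]-r1[0],rcond=None)[0]
    a,b=r1[0]+t[0]*r1[1],r2[0]+t[1]*r2[1];return (a+b)/2,np.linalg.norm(a-b)
def head(s,c,r=17):
    # pale head around c: Otsu on saturation/brightness in window
    x,y=c;w=s['frame'][y-r:y+r,x-r:x+r];w=cv2.resize(w,None,fx=4,fy=4,interpolation=cv2.INTER_CUBIC)
    g=w[...,0]
    _,m=cv2.threshold(g,0,255,cv2.THRESH_OTSU)
    cs,_=cv2.findContours(m,cv2.RETR_EXTERNAL,cv2.CHAIN_APPROX_NONE)
    k=max(cs,key=lambda k:cv2.contourArea(k) if cv2.pointPolygonTest(k,(4.*r,4.*r),False)>=0 else 0)
    M=cv2.moments(k);cv2.drawContours(w,[k],-1,(0,255,0),1)
    f=lambda q:(np.array(q)+.5)/4-.5+[x-r,y-r]
    R=cv2.minAreaRect(k)
    return f((M['m10']/M['m00'],M['m01']/M['m00'])),f(cv2.boxPoints(R)),cv2.contourArea(k)/16,w
E
python3 - <<'E'
import pickle;from h import *
d=pickle.load(open('s0.pkl','rb'));T,S=d['top'],d['scene'];vis=[]
for n,a,b in(("L",(270,247),(287,239)),("Q",(317,218),(312,214)),("s",(370,223),(356,201))):
    p,bx,A,w=head(T,a);q,_,_,w2=head(S,b);vis.append(np.vstack([w,w2]))
    P=onz(T,p,.0585);c=[onz(T,x,.0585) for x in bx]
    print(n,p.round(1),q.round(1),'top',P.round(4),'scene',onz(S,q,.0585).round(4),'cross',cross(ray(T,p),ray(S,q)),'size',[round(np.linalg.norm(c[i]-c[i+1])*1e3,1) for i in(0,1)],'ang',np.degrees(np.arctan2(*(c[1]-c[0])[1::-1])).round(1))
cv2.imwrite('pics/m.png',np.hstack(vis))
for p in((232,283),(222,219),(413,238),(395,175)):print(onz(T,p,.028).round(3))
E
```

```text
L [269.5 247.8] [287.  237.3] top [0.513  0.0909 0.0585] scene [0.5076 0.0945 0.0585] cross (array([0.51302737, 0.09113487, 0.05472084]), np.float64(0.0002370925443937232)) size [np.float64(43.8), np.float64(43.6)] ang -66.7
Q [317.8 218.7] [313.5 206.9] top [0.5651 0.0021 0.0585] scene [ 0.5668 -0.0027  0.0585] cross (array([0.56408614, 0.00105546, 0.06086369]), np.float64(0.0027494252394265925)) size [np.float64(32.9), np.float64(32.0)] ang -80.6
s [370.  223.4] [356.3 196.9] top [ 0.5551 -0.0939  0.0585] scene [ 0.5516 -0.0912  0.0585] cross (array([ 0.55515543, -0.09432121,  0.05619607]), np.float64(0.00027400801800580416)) size [np.float64(23.6), np.float64(23.5)] ang -90.8
[0.449 0.164 0.028]
[0.569 0.184 0.028]
[ 0.528 -0.18   0.028]
[ 0.65  -0.149  0.028]
```

View pics/m.png

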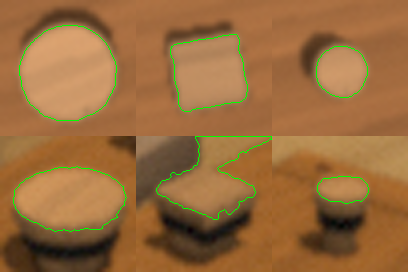

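The masks fit cleanly, and head sizes and spacing agree with the given ones. Targets are L (0.513, 0.091), Q (0.565, 0.002) and s (0.555, -0.094). I'll travel high with the fingers shut.

Emit:
jog_arm --deltas '[[[-0.051,-0.033,0,0,0,0,-1],[-0.102,-0.066,0,0,0,0,-1],[-0.154,-0.099,0,0,0,0,-1],[-0.205,-0.132,0,0,0,0,-1],[-0.256,-0.165,0,0,0,0,-1]]]'

```text
t: 0.72
tool_pos: [0.4054, 0.2622, 0.239]
eef_rot: [[-0.907, 0.421, -0.0], [0.421, 0.907, -0.0], [0.0, -0.0, -1.0]]
wrist_force: [1.0, 1.0, -0.2]
grip_width: -0.0001
gripper_force: 0.0
```

Emit:
jog_arm --deltas '[[[-0.051,-0.033,0,0,0,0,-1],[-0.102,-0.066,0,0,0,0,-1],[-0.154,-0.099,0,0,0,0,-1],[-0.171,-0.11,0.03,0,0,0,-1],[-0.171,-0.11,0.06,0,0,0,-1]]]'

```text
t: 1.35
tool_pos: [0.5148, 0.0904, 0.1784]
eef_rot: [[-0.906, 0.424, 0.001], [0.424, 0.906, -0.0], [-0.001, 0.0, -1.0]]
wrist_force: [0.1, 1.1, -0.4]
grip_width: -0.0002
gripper_force: 0.0
```

Run:
```python
from workcell import sense
s=sense();print(s['t'],s['tool_pos'],s['eef_rot'].round(4).tolist(),s['grip_width'],s['wrist_force'],s['qpos'].round(1))
```

```text
1.35 [0.51478978 0.0903757  0.1783626 ] [[-0.9055, 0.4243, 0.0007], [0.4243, 0.9055, -0.0001], [-0.0007, 0.0002, -1.0]] -0.000244191870060372 [ 0.0763224   1.05513707 -0.44229305] [  3.   17.  -11.1  61.8  -0.   28.1]
```

Emit:
jog_arm --deltas '[[[0.001,0.001,0.03,0,0,0,-1],[0.001,0.001,0.06,0,0,0,-1],[0.001,0.001,0.085,0,0,0,-1],[0.001,0.001,0.1,0,0,0,-1],[0.001,0.001,0.104,0,0,0,-1]]]'

```text
t: 1.98
tool_pos: [0.5124, 0.0935, 0.0744]
eef_rot: [[-0.907, 0.421, -0.002], [0.421, 0.907, -0.0], [0.002, -0.001, -1.0]]
wrist_force: [-0.1, 0.5, -0.3]
grip_width: 0.0002
gripper_force: 0.0
```

Emit:
jog_arm --deltas '[[[0,0,0.002,0,0,0,-1],[0,0,0.004,0,0,0,-1],[0,0,0.006,0,0,0,-1],[0,0,0.008,0,0,0,-1],[0,0,0.01,0,0,0,-1]]]'

```text
t: 2.6
tool_pos: [0.5134, 0.0936, 0.0655]
eef_rot: [[-0.907, 0.421, 0.001], [0.421, 0.907, 0.0], [-0.001, 0.0, -1.0]]
wrist_force: [-0.2, 0.0, 4.4]
grip_width: -0.0002
gripper_force: 2.2
```

Emit:
jog_arm --deltas '[[[0,0,0.002,0,0,0,-1],[0,0,0.004,0,0,0,-1],[0,0,0.006,0,0,0,-1],[0,0,0.008,0,0,0,-1],[0,0,0.0095,0,0,0,-1]]]'

```text
t: 3.22
tool_pos: [0.5134, 0.0936, 0.0558]
eef_rot: [[-0.907, 0.421, 0.001], [0.421, 0.907, 0.0], [-0.0, 0.0, -1.0]]
wrist_force: [-0.8, -0.9, 4.1]
grip_width: 0.0003
gripper_force: 2.3
```

Emit:
jog_arm --deltas '[[[0,0,0.001,0,0,0,-1],[0,0,0.0015,0,0,0,-1],[0,0,0.002,0,0,0,-1],[0,0,0.0025,0,0,0,-1],[0,0,0.0025,0,0,0,-1]]]'

```text
t: 3.85
tool_pos: [0.5134, 0.0936, 0.0535]
eef_rot: [[-0.907, 0.421, 0.0], [0.421, 0.907, 0.0], [-0.0, 0.0, -1.0]]
wrist_force: [-0.2, -0.1, 6.1]
grip_width: 0.0001
gripper_force: 2.8
```

Emit:
jog_arm --deltas '[[[0,0,0.0005,0,0,0,-1],[0,0,0.001,0,0,0,-1],[0,0,0.0015,0,0,0,-1],[0,0,0.002,0,0,0,-1],[0,0,0.002,0,0,0,-1]]]'

```text
t: 4.47
tool_pos: [0.5134, 0.0936, 0.0521]
eef_rot: [[-0.907, 0.421, 0.001], [0.421, 0.907, 0.0], [-0.001, 0.0, -1.0]]
wrist_force: [-2.0, -0.3, 11.5]
grip_width: -0.0
gripper_force: 5.4
```

Emit:
jog_arm --deltas '[[[0,0,0.0005,0,0,0,-1],[0,0,0.001,0,0,0,-1],[0,0,0.001,0,0,0,-1],[0,0,0.001,0,0,0,-1],[0,0,0.001,0,0,0,-1]]]'

```text
t: 5.1
tool_pos: [0.5135, 0.0936, 0.0515]
eef_rot: [[-0.907, 0.421, 0.001], [0.421, 0.907, 0.0], [-0.001, 0.001, -1.0]]
wrist_force: [-3.1, 0.4, 14.0]
grip_width: 0.0001
gripper_force: 6.7
```

Emit:
jog_arm --deltas '[[[0,0,-0.002,0,0,0,-1],[0,0,-0.006,0,0,0,-1],[0,0,-0.015,0,0,0,-1],[0,0,-0.04,0,0,0,-1],[0,0,-0.06,0,0,0,-1]]]'

```text
t: 5.72
tool_pos: [0.5127, 0.0936, 0.1109]
eef_rot: [[-0.907, 0.421, -0.001], [0.421, 0.907, 0.0], [0.001, -0.0, -1.0]]
wrist_force: [0.1, 0.2, 0.3]
grip_width: -0.0002
gripper_force: 0.0
```

Emit:
jog_arm --deltas '[[[-0.03,-0.02,0,0,0,0,-1],[-0.06,-0.042,0,0,0,0,-1],[-0.086,-0.061,0,0,0,0,-1],[-0.086,-0.061,0,0,0,0,-1],[-0.086,-0.061,0,0,0,0,-1]]]'

```text
t: 6.35
tool_pos: [0.5647, 0.0024, 0.11]
eef_rot: [[-0.907, 0.421, -0.001], [0.421, 0.907, 0.001], [0.002, 0.0, -1.0]]
wrist_force: [-1.0, -0.6, -0.6]
grip_width: -0.0005
gripper_force: 0.0
```

Run:
```python
from workcell import snapshot
from h import *
a=snapshot('scene');t=snapshot('top')
cv2.imwrite('pics/c1.png',np.hstack([cv2.resize(a['frame'][150:290,220:400],(540,420))]))
```

```text
(no output)
```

View pics/c1.png

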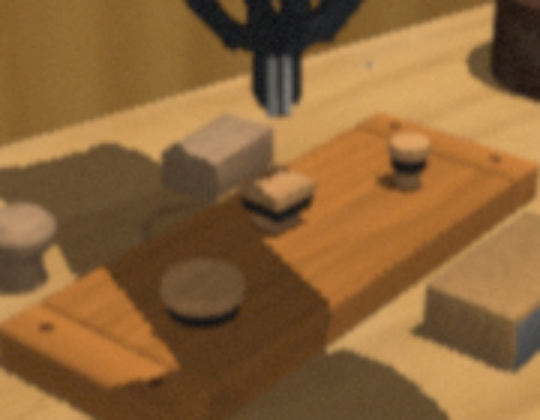

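The crop shows the large plug at about (203,292) with its ring on the panel, so it is home. The square plug at (278,195) and the small one at (408,160) are still proud. Next is the square plug.

Emit:
jog_arm --deltas '[[[0,0,0.02,0,0,0,-1],[0,0,0.035,0,0,0,-1],[0,0,0.038,0,0,0,-1],[0,0,0.041,0,0,0,-1],[0,0,0.044,0,0,0,-1]]]'

```text
t: 7.08
tool_pos: [0.5659, 0.002, 0.0666]
eef_rot: [[-0.907, 0.421, 0.001], [0.421, 0.907, -0.0], [-0.001, 0.0, -1.0]]
wrist_force: [0.1, -0.9, 0.1]
grip_width: 0.0
gripper_force: 0.0
```

Emit:
jog_arm --deltas '[[[0,0,0.002,0,0,0,-1],[0,0,0.004,0,0,0,-1],[0,0,0.006,0,0,0,-1],[0,0,0.008,0,0,0,-1],[0,0,0.0095,0,0,0,-1]]]'

```text
t: 7.7
tool_pos: [0.5659, 0.002, 0.0569]
eef_rot: [[-0.907, 0.421, 0.001], [0.421, 0.907, 0.0], [-0.001, 0.0, -1.0]]
wrist_force: [1.0, 1.1, 4.2]
grip_width: -0.0004
gripper_force: 2.3
```

Emit:
jog_arm --deltas '[[[0,0,0.001,0,0,0,-1],[0,0,0.0015,0,0,0,-1],[0,0,0.002,0,0,0,-1],[0,0,0.0025,0,0,0,-1],[0,0,0.0025,0,0,0,-1]]]'

```text
t: 8.32
tool_pos: [0.5658, 0.002, 0.0544]
eef_rot: [[-0.907, 0.421, 0.001], [0.421, 0.907, -0.0], [-0.001, 0.0, -1.0]]
wrist_force: [1.4, -0.2, 5.3]
grip_width: 0.0001
gripper_force: 2.0
```

Emit:
jog_arm --deltas '[[[0,0,0.0005,0,0,0,-1],[0,0,0.001,0,0,0,-1],[0,0,0.002,0,0,0,-1],[0,0,0.003,0,0,0,-1],[0,0,0.003,0,0,0,-1]]]'

```text
t: 8.95
tool_pos: [0.5659, 0.002, 0.0522]
eef_rot: [[-0.907, 0.421, 0.001], [0.421, 0.907, -0.0], [-0.001, 0.0, -1.0]]
wrist_force: [-1.1, 0.6, 10.4]
grip_width: -0.0
gripper_force: 5.3
```

Emit:
jog_arm --deltas '[[[0,0,0.0005,0,0,0,-1],[0,0,0.001,0,0,0,-1],[0,0,0.001,0,0,0,-1],[0,0,0.001,0,0,0,-1],[0,0,0.001,0,0,0,-1]]]'

```text
t: 9.57
tool_pos: [0.5659, 0.002, 0.0516]
eef_rot: [[-0.907, 0.421, 0.001], [0.421, 0.907, -0.0], [-0.001, 0.0, -1.0]]
wrist_force: [-1.4, -0.7, 12.8]
grip_width: -0.0003
gripper_force: 6.4
```

Emit:
jog_arm --deltas '[[[0,0,-0.002,0,0,0,-1],[0,0,-0.006,0,0,0,-1],[0,0,-0.015,0,0,0,-1],[0,0,-0.04,0,0,0,-1],[0,0,-0.06,0,0,0,-1]]]'

```text
t: 10.2
tool_pos: [0.5645, 0.0021, 0.1105]
eef_rot: [[-0.907, 0.421, -0.002], [0.421, 0.907, 0.0], [0.002, -0.001, -1.0]]
wrist_force: [-0.7, -0.6, -0.4]
grip_width: -0.0
gripper_force: 0.0
```

Emit:
jog_arm --deltas '[[[-0.01,-0.03,0,0,0,0,-1],[-0.02,-0.06,0,0,0,0,-1],[-0.03,-0.092,0,0,0,0,-1],[-0.03,-0.092,0,0,0,0,-1],[-0.03,-0.092,0,0,0,0,-1]]]'

```text
t: 10.82
tool_pos: [0.5533, -0.0936, 0.1099]
eef_rot: [[-0.907, 0.421, -0.001], [0.421, 0.907, 0.001], [0.002, 0.0, -1.0]]
wrist_force: [-1.2, -0.1, -0.2]
grip_width: -0.0001
gripper_force: 0.0
```

Run:
```python
from workcell import snapshot
from h import *
a=snapshot('scene')
cv2.imwrite('pics/c2.png',cv2.resize(a['frame'][150:290,220:400],(540,420)))
```

```text
(no output)
```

View pics/c2.png

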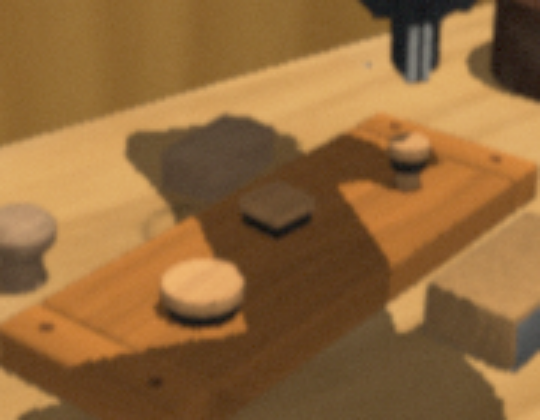

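The square plug at (277,208) now sits with its ring on the panel, and the large plug at (203,290) is still down. The small plug at (408,160) is still proud, so it is next.

Emit:
jog_arm --deltas '[[[0,0,0.02,0,0,0,-1],[0,0,0.035,0,0,0,-1],[0,0,0.038,0,0,0,-1],[0,0,0.041,0,0,0,-1],[0,0,0.044,0,0,0,-1]]]'

```text
t: 11.5
tool_pos: [0.5544, -0.094, 0.0668]
eef_rot: [[-0.907, 0.421, 0.001], [0.421, 0.907, -0.0], [-0.001, 0.0, -1.0]]
wrist_force: [-1.7, 0.8, 4.3]
grip_width: -0.0001
gripper_force: 2.2
```

Emit:
jog_arm --deltas '[[[0,0,0.002,0,0,0,-1],[0,0,0.004,0,0,0,-1],[0,0,0.006,0,0,0,-1],[0,0,0.008,0,0,0,-1],[0,0,0.0095,0,0,0,-1]]]'

```text
t: 12.12
tool_pos: [0.5543, -0.094, 0.0568]
eef_rot: [[-0.907, 0.421, 0.001], [0.421, 0.907, 0.0], [-0.001, 0.0, -1.0]]
wrist_force: [0.5, 1.7, 5.0]
grip_width: 0.0002
gripper_force: 2.3
```

Emit:
jog_arm --deltas '[[[0,0,0.001,0,0,0,-1],[0,0,0.002,0,0,0,-1],[0,0,0.003,0,0,0,-1],[0,0,0.004,0,0,0,-1],[0,0,0.005,0,0,0,-1]]]'

```text
t: 12.75
tool_pos: [0.5544, -0.0941, 0.0524]
eef_rot: [[-0.907, 0.421, 0.001], [0.421, 0.907, -0.0], [-0.001, 0.0, -1.0]]
wrist_force: [-0.8, 2.1, 9.5]
grip_width: -0.0
gripper_force: 5.0
```

Emit:
jog_arm --deltas '[[[0,0,0.0005,0,0,0,-1],[0,0,0.001,0,0,0,-1],[0,0,0.0015,0,0,0,-1],[0,0,0.0015,0,0,0,-1],[0,0,0.0015,0,0,0,-1]]]'

```text
t: 13.38
tool_pos: [0.5544, -0.094, 0.0516]
eef_rot: [[-0.907, 0.421, 0.001], [0.421, 0.907, -0.0], [-0.001, 0.0, -1.0]]
wrist_force: [-2.4, 2.1, 12.7]
grip_width: 0.0001
gripper_force: 6.5
```

Emit:
jog_arm --deltas '[[[0,0,-0.002,0,0,0,-1],[0,0,-0.006,0,0,0,-1],[0,0,-0.015,0,0,0,-1],[0,0,-0.06,0,0,0,-1],[0,0,-0.12,0,0,0,-1]]]'

```text
t: 14.0
tool_pos: [0.5517, -0.0938, 0.1696]
eef_rot: [[-0.907, 0.422, -0.006], [0.422, 0.907, 0.001], [0.005, -0.001, -1.0]]
wrist_force: [0.7, 0.2, 0.7]
grip_width: 0.0
gripper_force: 0.0
```

Emit:
jog_arm --deltas '[[[0,0,-0.03,0,0,0,-1],[0,0,-0.03,0,0,0,-1],[0,0,-0.03,0,0,0,-1],[0,0,-0.03,0,0,0,-1],[0,0,-0.03,0,0,0,-1]]]'

```text
t: 14.62
tool_pos: [0.553, -0.0939, 0.1989]
eef_rot: [[-0.907, 0.421, -0.003], [0.421, 0.907, 0.001], [0.003, -0.0, -1.0]]
wrist_force: [0.7, 0.0, -0.9]
grip_width: -0.0
gripper_force: 0.0
```

Run:
```python
from workcell import snapshot
from h import *
a=snapshot('scene')
cv2.imwrite('pics/c3.png',cv2.resize(a['frame'][150:290,220:430],(630,420)))
```

```text
(no output)
```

View pics/c3.png

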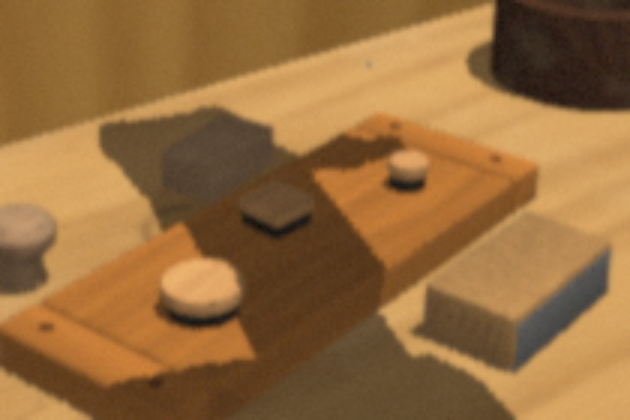

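All three plugs, at (200,290), (277,208) and (408,168), now have their rings on the panel. The knob, offcut and cork block have not moved, and the arm is clear.

```bash
python3 -c "
from workcell import close_job
print(close_job())"
```

```text
the job is handed in; nothing more can be done
None
```

I pressed all three plugs home in order (large round, square, small round) with readings of at most 14 N, left the knob, offcut and cork block in place, and handed the job in at about 15 s; no verdict came back.

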